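# Fit the dowel, drop the drill-jig cover over it and hold it down

## Robot

A 6-joint arm with a two-finger parallel gripper is mounted at the origin on the work surface; the furniture and walls round the work are solid. World frame = base frame: x ahead of the robot, y to its left, z up, the work surface at z = 0. Lengths are in m, angles in degrees, forces in N, time in s.
With the tool pointing down it reaches from about 0.35 to 0.875 m from the base axis. Payload 4.2 kg.
Tool frame: the origin (TCP) lies on the centre line of the jaws, within the pads' length; the fingertips stand 25 mm ahead of it and the grasp point (between the pads) lies 6 mm ahead of it; z points along the fingers, y is the line along which they close (so a half turn about z gives the same grasp; the last joint's range is limited). The gripper opens to 87 mm and grips with 3 to 60 N. Pads are 19 mm wide; open, the fingers measure 117 mm over their backs; the gripper's body (75 mm by 190 mm) begins 51 mm behind the grasp point.
Start: joints at [88.671, 22.042, 0.453, 0, -68.411, -14.817], TCP at [0.174, 0.6, 0.248] pointing down, gripper open.
Joint ranges: [-179.83, 179.83], [-69.29, 118.12], [-61.27, 80.66], [-181.25, 117.63], [-171.15, -9.14], [-177.46, 177.46]. Speed limits (degrees/s): [159.86, 159.86, 180, 180, 180, 180].

## Interface

Orientations are given as a 3x3 rotation matrix whose columns are the frame's x, y, z axes.
In Python, from station import r gives the robot as it stands.
- The arm moves only by the tool move_arm, never from a script. Its argument "series" is a list of rows, each an object with "grip": the opening, from 0 (shut) to 1 (fully open); "xyz": the shift along the tool's x, y, z in mm, a list of three; "angular": the turn, a rotation vector about the tool's x, y, z in rad, a list of three. A call has 1 to 10 rows; each row is the pose to reach, as a shift and turn from the pose commanded when the call began, along the tool's axes at that moment; what a row does not reach only later rows make up. A row lasts 1/10 s, in which the tool goes at most 50 mm and 8.59 degrees, less where a joint would pass 70% of its speed; a pose out of reach is approached as far as the arm can. A call with a gripper value outside its range is refused whole. The fingers move at their own pace and stop on an object; the grip force is fixed at half the most. Time passes only in rows, so rows that repeat a pose let the fingers close. It gives the time, the measured TCP pose, the force, the opening and the grip force at its end, in the units of the state.
- r.sense(): the state, without advancing time (a new reading comes with each control period).
- r.capture(name): name is "scene" or "top"; returns a dict with "img" (384x512x3 uint8, red, green, blue), "camera_matrix" (3x3 intrinsics, pixels), "k1" (the pictures are not rectified: a ray, as slopes to the right and down, at radius r is drawn at 1 + k1 r^2 times it, then the intrinsics apply), "rvec" (rotation vector, rad) and "tvec" (3), from world to camera coordinates, as OpenCV has them. Camera axes: x right, y down, z forward; pixel columns grow to the right and rows downward; lengths in m; the calibration is good to about 2 mm. A picture is of the moment at which its call begins. There is no depth.
- r.finish_job(): hands the job in; it is judged then, once.
The state is a dict: "time_s": time; "joints": joint angles; "joint_velocities": joint speeds; "effort": joint torques, N m; "tcp_pos": TCP position; "ee_rot": TCP orientation; "wrist_force": force on the tool from outside, world axes, zero at the start; "moment": the same for the moment, N m; "gripper_width": opening from 0.0 (shut) to 1.0 (fully open); "gripper_force": force on a finger pad.
Only numpy, scipy, OpenCV 4.12 (cv2) and the standard library are available. Lean on these libraries where they do the work, as an engineer would, in place of code of your own. Each camera call takes 0.05 s, during which the arm holds its last target. There are 200 camera calls.

## Task

Close the small drill jig: take the steel dowel out of the wooden pin block and push it fully home in the hole in the middle of the grey fixture. Then bring the drill-plate cover over it, with its edges in line with the fixture, until its hidden socket drops over the dowel, press the cover down flush against the spring plungers, and finish still holding it pressed down (do not let go). Leave the dial indicator, the stepped block and the eyebolt where they are.

Things in the scene. Friction and masses are not known exactly. Their poses are not given: they have to be found in the camera images.
- dowel_mid (a point): Plain round steel dowel, 12 mm in diameter, 50 mm long, both ends chamfered; the narrower foot (8 mm across, taper 4 mm long) points down. It stands upright in the wooden pin block with 36 mm showing. This point is its centre, half-way up (25 mm above its foot); z is its axis. When home in the fixture 26 mm of it stands out of the fixture's top, so hold it by its upper 22 mm. Weighs 45 g.
- pin_block: Fixed wooden block, 50 x 50 x 20 mm, with a 13.5 mm hole, 14 mm deep, in the middle of its top, in which the dowel stands. Origin: centre of its underside, on the bench.
- fixture_bore (a point): Middle of the mouth of the dowel hole in the top of the fixed grey fixture. The hole is 13 mm in diameter, 24 mm deep, with a 2 mm chamfer. The fixture is a block 100 (x) x 120 (y) x 34 mm high on the bench, with a low bolted ear at each y end (164 mm over the ears, 19 mm high with its screw); this point is on its top, 34 mm above the bench; x, y along the block's edges, z up.
- plungers (a joint): Four spring plungers, 12 mm in diameter, at the corners of the fixture's top (36 mm in x and 46 mm in y from the hole), moving together. 0 = standing 6 mm above the fixture's top; grows as pressed, 0.006 m = flush. They need 6 N to start and 9.6 N to go flush, the cover's weight included, which alone does not press them; they spring back when let go.
- cover_grip (a point): Centre of the dark grip bar on the loose drill-plate cover. The bar is 22 mm wide (x), 56 mm long (y) and 32 mm high; this point is 46 mm above the cover's underside, the bar's top 62 mm. Below the bar is a boss 44 x 56 mm, 18 mm high, and below that the aluminium plate, 100 (x) x 120 (y) x 12 mm. The cover lies flat on the bench at first. x, y along the plate's edges, z up. Weighs 0.25 to 0.5 kg; either way round (half a turn) will do.
- cover_socket (a point): Mouth of the blind socket in the middle of the cover's underside, straight below the grip bar's centre. The socket is 14 mm in diameter and 30 mm deep, with a 2 mm chamfer at its mouth; it cannot be seen from above. Over the dowel the cover first touches 26 mm above the fixture's top, drops 20 mm until it rests on the plungers 6 mm above the top, and is then pressed 6 mm to lie flush.
- dial: Bystander: dial indicator lying on its back, 127 x 62 x 21 mm. Origin: centre of its underside.
- step_block: Bystander: black stepped packing block, 32 x 60 x 50 mm. Origin: centre of its underside.
- eyebolt: Bystander: lifting eyebolt lying down, 76 x 45 x 26 mm. Origin: centre of its underside.
Things that resemble listed ones, but are neither listed nor needed, are in the scene too. Of the things shaped like the part that bears cover_grip, the aluminium one is meant.

How it is judged (in metres and radians):
On the way, in this order (a step that is already met when the one before it is completed fails the run):
1. the dowel is home in the fixture's hole (z of dowel_mid in the frame of fixture_bore below 0.005 m and horizontal distance between dowel_mid and fixture_bore below 0.005 m and angle between dowel_mid's own z axis and vertical below 0.1 rad), for 0.2 s.
2. the cover has dropped over the dowel onto the plungers (all of step 1 and horizontal distance between cover_socket and fixture_bore below 0.006 m and angle between the x axis of cover_socket and the x axis of fixture_bore, either way round below 0.17 rad and z of cover_socket in the frame of fixture_bore below 0.01 m), for 0.1 s.
At the end, for the whole second after the job is handed in: Dowel home (centre within 5 mm of the hole mouth, upright to 0.1 rad); cover over it (within 6 mm, edges in line to 0.17 rad, level to 0.05 rad), underside under 2.5 mm above the fixture, plungers pressed over 4.5 mm; the fingers still hold or press it (over 1 N) (all of step 1 and horizontal distance between cover_socket and fixture_bore below 0.006 m and angle between the x axis of cover_socket and the x axis of fixture_bore, either way round below 0.17 rad and value of joint plungers above 0.0045 m and z of cover_socket in the frame of fixture_bore below 0.0025 m and angle between cover_socket's own z axis and vertical below 0.05 rad and contact force between the fingers and cover above 1 N); the arm keeps its last pose, push and grip.
It fails at once if the dial indicator, stepped block or eyebolt is moved more than 30 mm (distance of any of dial, step_block, eyebolt from where it was at the start of the episode above 0.03 m).
It also fails if it takes over 54 s, if anything falls off the work surface, if the arm or the gripper's body presses on something with over 40 N, if the wrist force passes 120 N, or if a joint passes its speed limit or range.

## Working session

There is one attempt and no reset: what is moved stays moved. The work goes in short steps, Python scripts to look and compute and a tool call to move; the robot and the scene stay as the last step left them, time stands still between calls to the robot, and variables do not carry over. Pictures are saved under pics/ and viewed, at most 11 in all, crops included, and the job is handed in when it is done.

Besides the shell and the picture viewer there is one more tool, called after "Call:" as name(argument=value, ...) on one line, values as JSON. move_arm: Moves the arm, as the interface text tells. Its arguments: {"type":"object","properties":{"series":{"type":"array"}},"required":["series"]}

```bash
mkdir -p pics; cat > h.py <<'E'
import numpy as np, cv2
from station import r
def cap(name):
    c=r.capture(name); return c
def ray(c,uv):
    uv=np.asarray(uv,float).reshape(-1,2); K=np.array(c["camera_matrix"]); k=c["k1"]
    n=cv2.undistortPoints(uv.reshape(-1,1,2),K,np.array([k,0,0,0.])).reshape(-1,2)
    R=cv2.Rodrigues(np.array(c["rvec"],float))[0]; t=np.array(c["tvec"],float).ravel()
    return -R.T@t,(R.T@np.c_[n,np.ones(len(n))].T).T
def onz(c,uv,z):
    o,d=ray(c,uv); return o+d*((z-o[2])/d[:,2])[:,None]
def proj(c,P):
    return cv2.projectPoints(np.asarray(P,float).reshape(-1,1,3),np.array(c["rvec"],float),np.array(c["tvec"],float),np.array(c["camera_matrix"]),np.array([c["k1"],0,0,0.]))[0].reshape(-1,2)
def save(c,name,box=None,s=1):
    im=c["img"][:,:,::-1]
    if box: im=im[box[1]:box[3],box[0]:box[2]]
    cv2.imwrite("pics/"+name,cv2.resize(im,None,fx=s,fy=s,interpolation=cv2.INTER_CUBIC))
E
python3 - <<'E'
from h import *
for n in("top","scene"):
    c=cap(n); save(c,n+"0.png",None,1.5); o,_=ray(c,[[256,192]]); print(n,o,onz(c,[[256,192]],0))
print(r.sense())
E
```

```text
top [ 0.4923224  -0.13884863  1.23794318] [[ 0.58078199 -0.15575134  0.        ]]
scene [-0.05994751 -0.52834332  0.66875044] [[ 0.60655935 -0.14360224  0.        ]]
{'time_s': 0.1, 'joints': array([ 8.86703725e+01,  2.20867187e+01,  3.89393944e-01, -2.25566283e-02,
       -6.84099165e+01, -1.48174404e+01]), 'joint_velocities': array([-0.01119028, -0.05569662,  0.17494659, -0.04163583, -0.04887494,
       -0.05957428]), 'effort': array([ 7.44397530e-04, -3.91689134e+01,  1.87936324e+01,  4.23173904e+00,
        1.34962803e-02, -7.95927326e-05]), 'tcp_pos': array([0.17366408, 0.59990486, 0.24658445]), 'ee_rot': array([[ 9.60510652e-01, -2.78242915e-01, -4.09398938e-04],
       [-2.78243188e-01, -9.60508854e-01, -1.86268616e-03],
       [ 1.25047921e-04,  1.90304236e-03, -9.99998181e-01]]), 'wrist_force': array([ 0.72611638,  0.30372317, -0.57176607]), 'moment': array([-0.01757658, -0.02222327,  0.01107223]), 'gripper_force': 0.0, 'gripper_width': 0.9981381959705611}
```

View pics/top0.png

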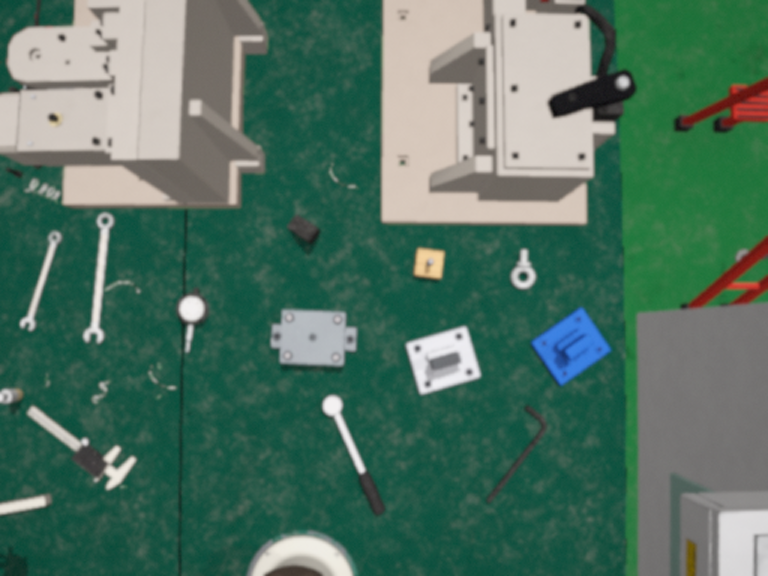

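View pics/scene0.png

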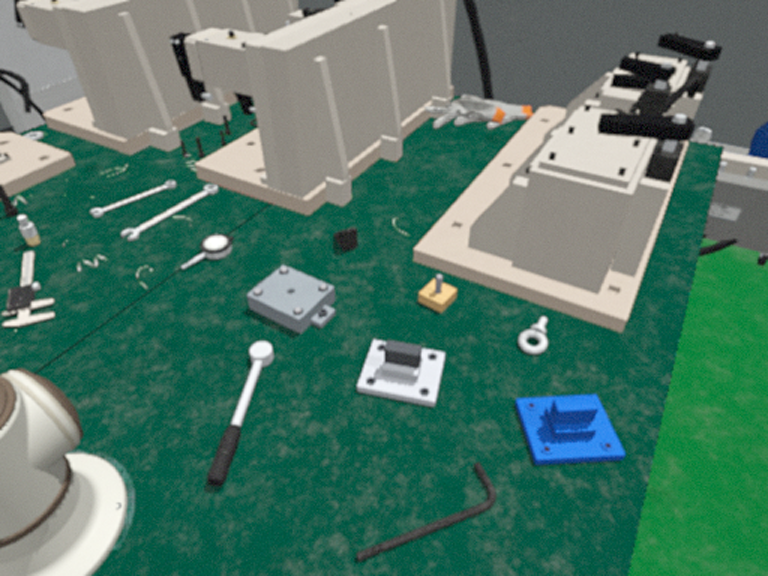

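The top view shows the fixture near (209,225), the pin block near (287,176), the aluminium cover near (296,240), and a blue lookalike at (381,231), all in raw pixels. In the scene view they are at (195,198), (292,195) and (268,248). I'll measure them with masks.

```bash
cat > m.py <<'E'
from h import *
def blob(c,mask,box):
    m=np.zeros(mask.shape,np.uint8); x0,y0,x1,y1=box; m[y0:y1,x0:x1]=mask[y0:y1,x0:x1]
    m=cv2.morphologyEx(m,cv2.MORPH_OPEN,np.ones((2,2)))
    cs=cv2.findContours(m,cv2.RETR_EXTERNAL,cv2.CHAIN_APPROX_NONE)[0]
    return max(cs,key=cv2.contourArea)
def rect(c,cnt,z):
    P=onz(c,cnt.reshape(-1,2),z)[:,:2]; q=cv2.minAreaRect((P*1000).astype(np.float32)); return q
E
python3 - <<'E'
from m import *
c=cap("top"); hsv=cv2.cvtColor(c["img"],cv2.COLOR_RGB2HSV); H,S,V=cv2.split(hsv)
print(hsv[225,196],hsv[247,285],hsv[180,280],hsv[178,290])
wood=((H<25)&(S>70)&(V>120)).astype(np.uint8)
b=blob(c,wood,(265,155,310,195)); print("wood z20",rect(c,b,.02))
g=((S<75)&(V>90)).astype(np.uint8)
b=blob(c,g,(165,195,250,255)); print("fix z34",rect(c,b,.034), cv2.boundingRect(b))
w=((S<60)&(V>150)).astype(np.uint8)
b=blob(c,w,(260,210,330,270)); print("cover z12",rect(c,b,.012),cv2.boundingRect(b))
for n,bx in (("pin",(270,160,302,192)),("fix",(175,195,245,255)),("cov",(262,210,328,270))): pass
ims=[cv2.resize(c["img"][y0:y1,x0:x1,::-1],(265,s),interpolation=cv2.INTER_CUBIC) for (x0,y0,x1,y1),s in (((270,160,303,193),265),((175,193,241,259),265),((262,208,328,274),265))]
s=cap("scene")
ims2=[cv2.resize(s["img"][y0:y1,x0:x1,::-1],(265,265),interpolation=cv2.INTER_CUBIC) for (x0,y0,x1,y1) in ((272,176,312,216),(160,168,230,238),(233,215,303,285))]
cv2.imwrite("pics/crops.png",np.vstack([np.hstack(ims),np.hstack(ims2)]))
E
```

```text
[105  14 188] [120   6 170] [ 18  91 237] [ 19  86 243]
wood z20 ((625.871826171875, -244.61245727539062), (54.793704986572266, 55.71260452270508), 83.75857543945312)
fix z34 ((480.3094787597656, -24.169212341308594), (108.37870025634766, 166.02685546875), 0.3415311574935913) (181, 207, 59, 39)
cover z12 ((438.7219543457031, -273.4891357421875), (104.64530181884766, 124.50944519042969), 16.178964614868164) (272, 219, 49, 45)
```

View pics/crops.png

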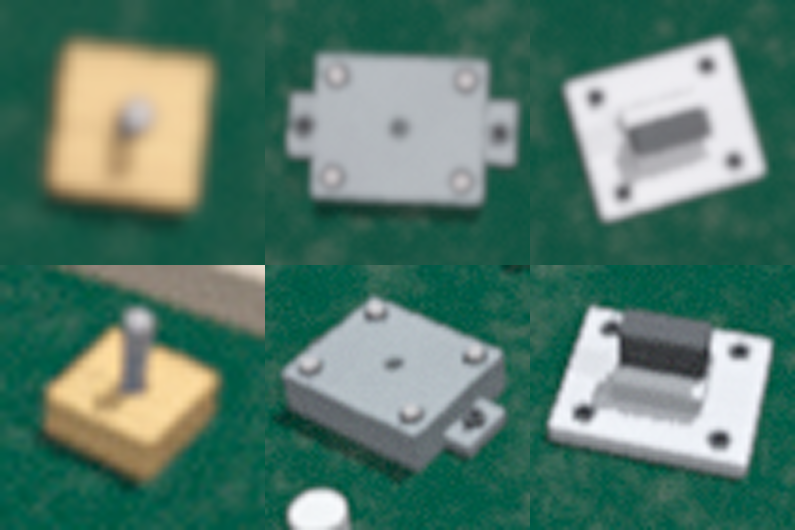

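```bash
python3 - <<'E'
from m import *
T=cap("top");S=cap("scene")
f=lambda p,o,k:(np.array(p)+.5)*k+np.array(o)-.5
def tri(a,b):
    o1,d1=ray(T,a);o2,d2=ray(S,b);d1=d1[0]/np.linalg.norm(d1);d2=d2[0]/np.linalg.norm(d2)
    s=np.linalg.lstsq(np.c_[d1,-d2],o2-o1,rcond=None)[0];p,q=o1+s[0]*d1,o2+s[1]*d2
    return (p+q)/2,np.linalg.norm(p-q)
k1=33/265;k2=66/265;k3=40/265;k4=70/265
t=f([139,115],(270,160),k1);s=f([139,57],(272,176),k3)
print("dowel",tri(t,s),onz(T,t,.056),onz(S,s,.056))
t=f([134,128],(175,193),k2);s=f([128,98],(160,168),k4)
print("bore",tri(t,s),onz(T,t,.034),onz(S,s,.034))
P=onz(T,f(np.array([[337,76],[467,80],[461,183],[331,177]])-[265,0],(175,193),k2),.040);print("plungers",P.round(4),P.mean(0))
P=onz(S,f(np.array([[375,308],[474,353],[411,413],[309,363]])-[265,265],(160,168),k4),.040);print("plungersS",P.round(4),P.mean(0))
P=onz(T,f(np.array([[596,98],[707,65],[734,161],[623,193]])-[530,0],(262,208),k2),.012);print("cov",P.round(4),P.mean(0))
t=f(np.array([[628,128],[703,108],[709,134],[634,153]])-[530,0],(262,208),k2);P=onz(T,t,.062);print("bar",P.round(4),P.mean(0))
P=onz(S,f(np.array([[610,329],[739,351],[719,440],[584,412]])-[530,265],(233,215),k4),.012);print("covS",P.round(4),P.mean(0))
P=onz(T,[[255,149],[389,149],[200,145]],0.0);print("machine base edge",P)
E
```

```text
dowel (array([ 0.62924857, -0.24280239,  0.05355056]), np.float64(0.001010285231706505)) [[ 0.62871764 -0.24214336  0.056     ]] [[ 0.62681805 -0.24434618  0.056     ]]
bore (array([ 0.48459738, -0.01861131,  0.03227829]), np.float64(0.000627892866496103)) [[ 0.48441124 -0.01853793  0.034     ]] [[ 0.48329927 -0.0202528   0.034     ]]
plungers [[ 0.521   0.0254  0.04  ]
 [ 0.5187 -0.067   0.04  ]
 [ 0.4459 -0.0634  0.04  ]
 [ 0.4495  0.0287  0.04  ]] [ 0.4837884  -0.01910774  0.04      ]
plungersS [[ 0.5208  0.0246  0.04  ]
 [ 0.5155 -0.0684  0.04  ]
 [ 0.4433 -0.0672  0.04  ]
 [ 0.4486  0.0264  0.04  ]] [ 0.48206596 -0.02115122  0.04      ]
cov [[ 0.4635 -0.2204  0.012 ]
 [ 0.4878 -0.3011  0.012 ]
 [ 0.4184 -0.3206  0.012 ]
 [ 0.3951 -0.2401  0.012 ]] [ 0.44118104 -0.27053194  0.012     ]
bar [[ 0.444  -0.2393  0.062 ]
 [ 0.4581 -0.2916  0.062 ]
 [ 0.44   -0.2958  0.062 ]
 [ 0.4267 -0.2435  0.062 ]] [ 0.44220317 -0.26757186  0.062     ]
covS [[ 0.463  -0.2199  0.012 ]
 [ 0.488  -0.3008  0.012 ]
 [ 0.4183 -0.3215  0.012 ]
 [ 0.3957 -0.2406  0.012 ]] [ 0.44125762 -0.27071059  0.012     ]
machine base edge [[ 0.70904912 -0.15215153  0.        ]
 [ 0.71280939 -0.55511027  0.        ]
 [ 0.72016106  0.01173208  0.        ]]
```

The crops show four clear plungers, the bore at about (208,225) in the top view, the dowel top at about (287,174), and the cover's corner holes. The estimates are:

| Item | x (m) | y (m) | Yaw (°) |
|---|---|---|---|
| Dowel | 0.628 | -0.243 | – |
| Bore | 0.4837 | -0.0195 | -2.2 |
| Cover | 0.4413 | -0.270 | 16.2 |

Now I'll work out the first move.

```bash
cat > go.py <<'E'
import sys,numpy as np
from h import r
from scipy.spatial.transform import Rotation as Ro
# target x y z (m), tool yaw deg: tool x axis direction in world
x,y,z,a=map(float,sys.argv[1:5]); s=r.sense(); R=np.array(s["ee_rot"]); p=np.array(s["tcp_pos"])
T=Ro.from_euler("z",a,degrees=True).as_matrix()@np.diag([1,-1,-1.])
print("xyz",(R.T@(np.array([x,y,z])-p)*1000).round(1),"ang",Ro.from_matrix(R.T@T).as_rotvec().round(4))
print(s["time_s"],p.round(4),s["wrist_force"].round(1),s["gripper_width"])
E
python3 go.py .628 -.243 .16 0
```

```text
xyz [670.9 683.5  87.7] ang [ 7.000e-04  1.000e-04 -2.819e-01]
0.3 [0.1737 0.6002 0.2472] [ 0.3 -0.8 -0.8] 1.0003434319115865
```

Call:
move_arm(series=[{"grip": 0.5,"xyz": [671,683.5,0],"angular": [0,0,-0.282]},{"grip": 0.5,"xyz": [671,683.5,0],"angular": [0,0,-0.282]},{"grip": 0.5,"xyz": [671,683.5,0],"angular": [0,0,-0.282]},{"grip": 0.5,"xyz": [671,683.5,0],"angular": [0,0,-0.282]},{"grip": 0.5,"xyz": [671,683.5,0],"angular": [0,0,-0.282]},{"grip": 0.5,"xyz": [671,683.5,0],"angular": [0,0,-0.282]},{"grip": 0.5,"xyz": [671,683.5,0],"angular": [0,0,-0.282]},{"grip": 0.5,"xyz": [671,683.5,0],"angular": [0,0,-0.282]},{"grip": 0.5,"xyz": [671,683.5,0],"angular": [0,0,-0.282]},{"grip": 0.5,"xyz": [671,683.5,0],"angular": [0,0,-0.282]}])

```text
time_s: 1.3
tcp_pos: [0.4115, 0.1584, 0.248]
ee_rot: [[1.0, 0.001, 0.001], [0.001, -1.0, 0.001], [0.001, -0.001, -1.0]]
wrist_force: [1.2, 1.4, -0.4]
gripper_width: 0.5
gripper_force: 0.0
```

```bash
python3 go.py .628 -.243 .16 0
```

```text
xyz [216.1 401.6  87.9] ang [-0.0009 -0.001   0.0008]
1.3 [0.4115 0.1584 0.248 ] [ 1.2  1.4 -0.4] 0.49994922466655395
```

Call:
move_arm(series=[{"grip": 0.5,"xyz": [210,390,88],"angular": [0,0,0]},{"grip": 0.5,"xyz": [210,390,88],"angular": [0,0,0]},{"grip": 0.5,"xyz": [210,390,88],"angular": [0,0,0]},{"grip": 0.5,"xyz": [210,390,88],"angular": [0,0,0]},{"grip": 0.5,"xyz": [210,390,88],"angular": [0,0,0]},{"grip": 0.5,"xyz": [210,390,88],"angular": [0,0,0]},{"grip": 0.5,"xyz": [210,390,88],"angular": [0,0,0]},{"grip": 0.5,"xyz": [210,390,88],"angular": [0,0,0]},{"grip": 0.5,"xyz": [210,390,88],"angular": [0,0,0]},{"grip": 0.5,"xyz": [210,390,88],"angular": [0,0,0]}])

```text
time_s: 2.3
tcp_pos: [0.6218, -0.2344, 0.1561]
ee_rot: [[1.0, -0.005, -0.003], [-0.005, -1.0, -0.0], [-0.003, 0.0, -1.0]]
wrist_force: [-1.7, 0.2, -0.8]
gripper_width: 0.497
gripper_force: 0.0
```

```bash
python3 - <<'E'
from h import *
c=cap("scene"); save(c,"a1.png",(240,120,340,220),5)
E
python3 go.py .628 -.243 .061 0
```

```text
xyz [ 7.3 10.6 95.9] ang [-0.0004  0.0032 -0.0041]
2.35 [ 0.621  -0.2324  0.1569] [-0.3  1.   0.2] 0.49939859863807273
```

View pics/a1.png

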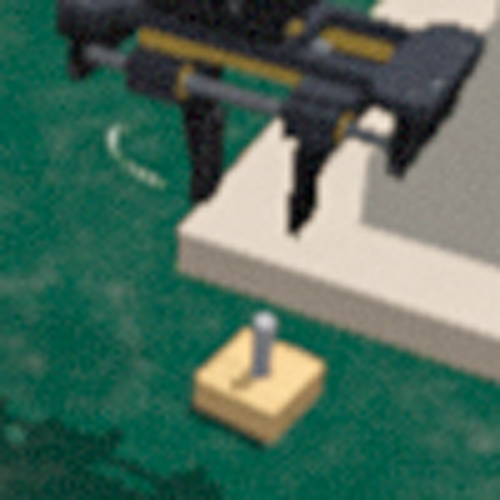

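The gripper is above and just behind the dowel, whose top is at crop (263,322), and the way down is clear. I'll descend and close.

Call:
move_arm(series=[{"grip": 0.5,"xyz": [7.2,10.6,40],"angular": [0,0,0]},{"grip": 0.5,"xyz": [7.2,10.6,75],"angular": [0,0,0]},{"grip": 0.5,"xyz": [7.2,10.6,96],"angular": [0,0,0]},{"grip": 0.5,"xyz": [7.2,10.6,96],"angular": [0,0,0]},{"grip": 0,"xyz": [7.2,10.6,96],"angular": [0,0,0]},{"grip": 0,"xyz": [7.2,10.6,96],"angular": [0,0,0]},{"grip": 0,"xyz": [7.2,10.6,96],"angular": [0,0,0]},{"grip": 0,"xyz": [7.2,10.6,96],"angular": [0,0,0]}])

```text
time_s: 3.15
tcp_pos: [0.629, -0.2403, 0.0651]
ee_rot: [[1.0, 0.0, 0.003], [0.0, -1.0, -0.0], [0.003, 0.0, -1.0]]
wrist_force: [0.3, -0.3, 0.1]
gripper_width: 0.222
gripper_force: 0.0
```

```bash
python3 go.py .628 -.243 .061 0
```

```text
xyz [-1.   2.7  4.1] ang [ 0.0004 -0.0026  0.0004]
3.15 [ 0.629  -0.2403  0.0651] [ 0.3 -0.3  0.1] 0.22165802894905204
```

Call:
move_arm(series=[{"grip": 0.22,"xyz": [-1,2.6,4],"angular": [0,0,0]},{"grip": 0.22,"xyz": [-1,2.6,4],"angular": [0,0,0]},{"grip": 0,"xyz": [-1,2.6,4],"angular": [0,0,0]},{"grip": 0,"xyz": [-1,2.6,4],"angular": [0,0,0]},{"grip": 0,"xyz": [-1,2.6,4],"angular": [0,0,0]},{"grip": 0,"xyz": [-1,2.6,4],"angular": [0,0,0]},{"grip": 0,"xyz": [-1,2.6,4],"angular": [0,0,0]}])

```text
time_s: 3.85
tcp_pos: [0.6273, -0.2429, 0.0595]
ee_rot: [[1.0, 0.0, -0.0], [0.0, -1.0, 0.0], [-0.0, -0.0, -1.0]]
wrist_force: [0.0, 0.5, -0.5]
gripper_width: 0.124
gripper_force: 30.0
```

```bash
python3 - <<'E'
from h import *
c=cap("scene"); save(c,"a2.png",(250,150,330,210),8)
E
python3 go.py .628 -.243 .061 0
```

```text
xyz [ 0.8  0.1 -1.5] ang [-0.0001  0.0002  0.0002]
3.9 [ 0.6272 -0.2429  0.0595] [-0.9  0.6  0.3] 0.12291086460794308
```

View pics/a2.png

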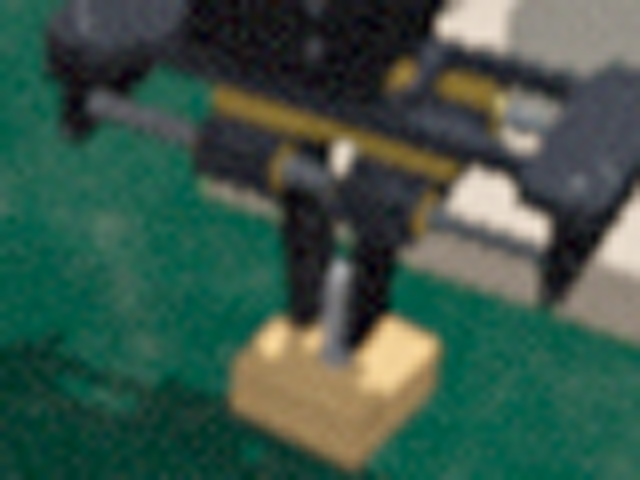

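The dowel is gripped at crop (340,290), upright between the pads. I'll lift it and carry it across.

Call:
move_arm(series=[{"grip": 0,"xyz": [0,0,-20],"angular": [0,0,0]},{"grip": 0,"xyz": [0,0,-50],"angular": [0,0,0]},{"grip": 0,"xyz": [0,0,-85],"angular": [0,0,0]},{"grip": 0,"xyz": [-30,-40,-85],"angular": [0,0,0]},{"grip": 0,"xyz": [-54,-84,-85],"angular": [0,0,0]},{"grip": 0,"xyz": [-80,-124,-85],"angular": [0,0,0]},{"grip": 0,"xyz": [-108,-166,-85],"angular": [0,0,0]},{"grip": 0,"xyz": [-132,-205,-85],"angular": [0,0,0]},{"grip": 0,"xyz": [-144.5,-223.5,-75],"angular": [0,0,0]},{"grip": 0,"xyz": [-144.5,-223.5,-55],"angular": [0,0,0]}])

```text
time_s: 4.9
tcp_pos: [0.4824, -0.0172, 0.1162]
ee_rot: [[1.0, 0.004, 0.004], [0.004, -1.0, 0.001], [0.004, -0.001, -1.0]]
wrist_force: [0.9, 0.3, 0.2]
gripper_width: 0.129
gripper_force: 30.0
```

Call:
move_arm(series=[{"grip": 0,"xyz": [0,0,5],"angular": [0,0,0]},{"grip": 0,"xyz": [0,0,5],"angular": [0,0,0]},{"grip": 0,"xyz": [0,0,5],"angular": [0,0,0]}])

```text
time_s: 5.2
tcp_pos: [0.4835, -0.0198, 0.11]
ee_rot: [[1.0, -0.0, 0.001], [-0.0, -1.0, -0.0], [0.001, 0.0, -1.0]]
wrist_force: [0.2, -0.3, -1.3]
gripper_width: 0.124
gripper_force: 30.0
```

```bash
python3 - <<'E'
from h import *
c=cap("scene"); a=cv2.resize(c["img"][130:230,150:250,::-1],(600,600),interpolation=cv2.INTER_CUBIC)
cv2.imwrite("pics/a3.png",a)
E
python3 go.py .4828 -.0194 .0635 0
```

```text
xyz [-0.9 -0.4 46.7] ang [-0.0001 -0.0013 -0.0005]
5.25 [ 0.4836 -0.0198  0.1102] [-0.   0.1  0.2] 0.12210907542074913
```

View pics/a3.png

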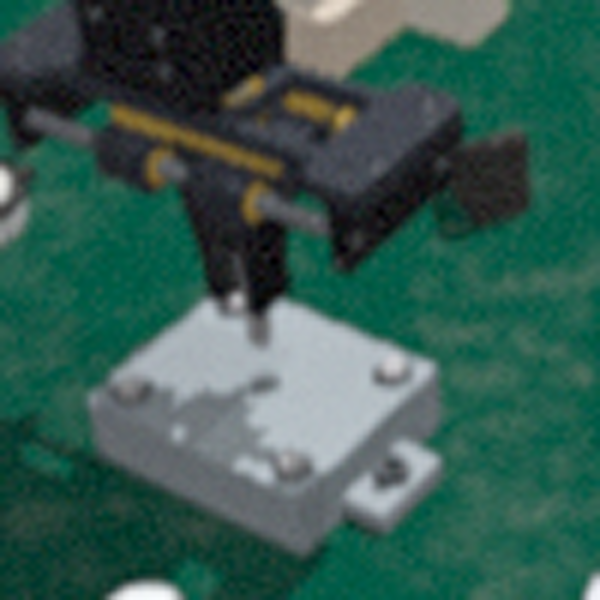

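The dowel foot at crop (262,340) sits straight above the bore at (264,382). I'll lower it in with small steps.

Call:
move_arm(series=[{"grip": 0,"xyz": [-0.6,-0.3,12],"angular": [0,0,0]},{"grip": 0,"xyz": [-0.6,-0.3,20],"angular": [0,0,0]},{"grip": 0,"xyz": [-0.6,-0.3,25],"angular": [0,0,0]},{"grip": 0,"xyz": [-0.6,-0.3,28],"angular": [0,0,0]},{"grip": 0,"xyz": [-0.6,-0.3,31],"angular": [0,0,0]},{"grip": 0,"xyz": [-0.6,-0.3,31],"angular": [0,0,0]}])

```text
time_s: 5.85
tcp_pos: [0.4821, -0.0193, 0.0783]
ee_rot: [[1.0, 0.0, -0.0], [0.0, -1.0, -0.0], [-0.0, 0.0, -1.0]]
wrist_force: [-0.9, -0.3, -0.1]
gripper_width: 0.128
gripper_force: 30.0
```

It's in by about 9 mm with no force. Continuing down.

Call:
move_arm(series=[{"grip": 0,"xyz": [0,0,4],"angular": [0,0,0]},{"grip": 0,"xyz": [0,0,8],"angular": [0,0,0]},{"grip": 0,"xyz": [0,0,11],"angular": [0,0,0]},{"grip": 0,"xyz": [0,0,14],"angular": [0,0,0]},{"grip": 0,"xyz": [0,0,16],"angular": [0,0,0]},{"grip": 0,"xyz": [0,0,16],"angular": [0,0,0]},{"grip": 0,"xyz": [0,0,16],"angular": [0,0,0]}])

```text
time_s: 6.55
tcp_pos: [0.4824, -0.0192, 0.0632]
ee_rot: [[1.0, 0.001, 0.001], [0.001, -1.0, -0.0], [0.001, 0.0, -1.0]]
wrist_force: [-2.2, 0.1, 4.8]
gripper_width: 0.127
gripper_force: 30.0
```

Call:
move_arm(series=[{"grip": 0.4,"xyz": [0,0,0],"angular": [0,0,0]},{"grip": 0.4,"xyz": [0,0,0],"angular": [0,0,0]},{"grip": 0.4,"xyz": [0,0,0],"angular": [0,0,0]},{"grip": 0.4,"xyz": [0,0,-15],"angular": [0,0,0]},{"grip": 0.4,"xyz": [0,0,-50],"angular": [0,0,0]},{"grip": 0.7,"xyz": [0,0,-90],"angular": [0,0,0]},{"grip": 1,"xyz": [0,0,-90],"angular": [0,0,0]}])

```text
time_s: 7.25
tcp_pos: [0.4858, -0.0185, 0.1576]
ee_rot: [[1.0, 0.002, 0.012], [0.002, -1.0, 0.002], [0.012, -0.002, -1.0]]
wrist_force: [0.9, 1.0, 0.3]
gripper_width: 0.505
gripper_force: 0.0
```

```bash
python3 go.py .4413 -.270 .16 106.2;python3 go.py .4413 -.270 .16 -73.8; python3 -c "
from h import r;print(r.sense()['joints'])"
```

```text
xyz [-44.8 251.4  -3.4] ang [ 0.0095 -0.0099 -1.8519]
7.25 [ 0.4858 -0.0185  0.1576] [0.9 1.  0.3] 0.5050836675469614
xyz [-44.8 251.4  -3.4] ang [-0.0092 -0.0088  1.2896]
7.25 [ 0.4858 -0.0185  0.1576] [0.9 1.  0.3] 0.5050836675469614
[ 17.06351428  13.53527499 -26.44221652   0.12040524 -49.34931891
  72.94878178]
```

Call:
move_arm(series=[{"grip": 1,"xyz": [-45,251.4,-3],"angular": [0,0,1.29]},{"grip": 1,"xyz": [-45,251.4,-3],"angular": [0,0,1.29]},{"grip": 1,"xyz": [-45,251.4,-3],"angular": [0,0,1.29]},{"grip": 1,"xyz": [-45,251.4,-3],"angular": [0,0,1.29]},{"grip": 1,"xyz": [-45,251.4,-3],"angular": [0,0,1.29]},{"grip": 1,"xyz": [-45,251.4,-3],"angular": [0,0,1.29]},{"grip": 1,"xyz": [-45,251.4,-3],"angular": [0,0,1.29]},{"grip": 1,"xyz": [-45,251.4,-3],"angular": [0,0,1.29]},{"grip": 1,"xyz": [-45,251.4,-3],"angular": [0,0,1.29]},{"grip": 1,"xyz": [-45,251.4,-3],"angular": [0,0,1.29]}])

```text
time_s: 8.25
tcp_pos: [0.4368, -0.2706, 0.1548]
ee_rot: [[0.277, -0.961, -0.001], [-0.961, -0.277, 0.0], [-0.001, 0.001, -1.0]]
wrist_force: [-0.6, 0.1, -0.3]
gripper_width: 0.996
gripper_force: 0.0
```

```bash
python3 go.py .4413 -.270 .058 -73.8; python3 - <<'E'
from h import *
c=cap("scene");t=cap("top")
f=lambda im,b:cv2.resize(im["img"][b[1]:b[3],b[0]:b[2],::-1],(400,400),interpolation=cv2.INTER_CUBIC)
cv2.imwrite("pics/a4.png",np.hstack([f(t,(183,200,233,250)),f(c,(170,163,220,213))]))
E
```

```text
xyz [ 0.7 -4.5 96.8] ang [ 0.0009  0.0007 -0.002 ]
8.25 [ 0.4368 -0.2706  0.1548] [-0.6  0.1 -0.3] 0.9958907193135136
```

View pics/a4.png

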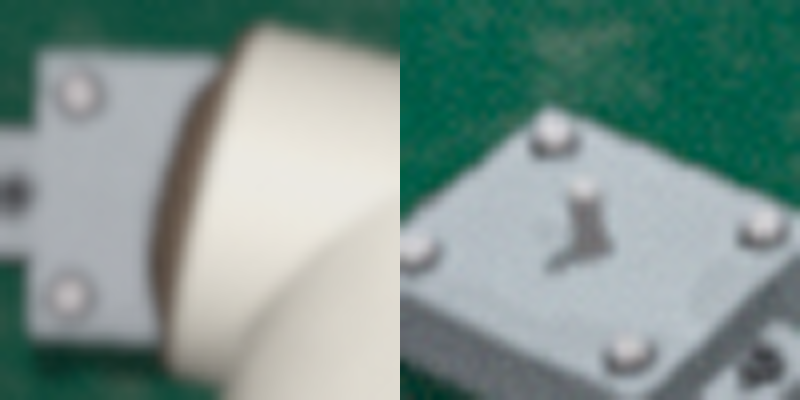

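The scene crop shows the dowel standing upright in the bore, with its top at (583,187). The arm blocks the top view. Next is the descent onto the cover bar.

Call:
move_arm(series=[{"grip": 1,"xyz": [0.7,-4,45],"angular": [0,0,-0.002]},{"grip": 1,"xyz": [0.7,-4,75],"angular": [0,0,-0.002]},{"grip": 1,"xyz": [0.7,-4,94],"angular": [0,0,-0.002]},{"grip": 1,"xyz": [0.7,-4,94],"angular": [0,0,-0.002]},{"grip": 1,"xyz": [0.7,-4,94],"angular": [0,0,-0.002]}])

```text
time_s: 8.85
tcp_pos: [0.4416, -0.2703, 0.0617]
ee_rot: [[0.281, -0.96, -0.0], [-0.96, -0.281, -0.0], [0.0, 0.0, -1.0]]
wrist_force: [0.6, -0.2, -0.1]
gripper_width: 1.003
gripper_force: 0.0
```

```bash
python3 go.py .4413 -.270 .058 -73.8; python3 - <<'E'
from h import *
c=cap("scene")
print("dowel top",onz(c,(np.array([[183,187]])+.5)/8+[169.5,162.5],.060))
save(c,"a5.png",(225,180,315,270),6)
E
```

```text
xyz [-0.3  0.2  3.7] ang [ 0.0002 -0.0002  0.0017]
8.85 [ 0.4416 -0.2703  0.0617] [ 0.6 -0.2 -0.1] 1.002819850348613
dowel top [[ 0.4840486  -0.01997848  0.06      ]]
```

View pics/a5.png

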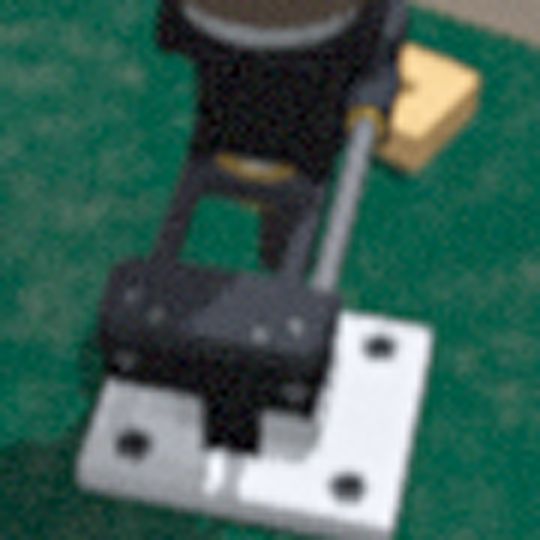

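The finger is at crop (230,420), beside the bar and above the boss, so the position is good. I'll go 2.5 mm lower and close.

Call:
move_arm(series=[{"grip": 1,"xyz": [0,0,2.7],"angular": [0,0,0]},{"grip": 0,"xyz": [0,0,2.7],"angular": [0,0,0]},{"grip": 0,"xyz": [0,0,2.7],"angular": [0,0,0]},{"grip": 0,"xyz": [0,0,2.7],"angular": [0,0,0]},{"grip": 0,"xyz": [0,0,2.7],"angular": [0,0,0]},{"grip": 0,"xyz": [0,0,2.7],"angular": [0,0,0]},{"grip": 0,"xyz": [0,0,2.7],"angular": [0,0,0]},{"grip": 0,"xyz": [0,0,2.7],"angular": [0,0,0]},{"grip": 0,"xyz": [0,0,2.7],"angular": [0,0,0]},{"grip": 0,"xyz": [0,0,2.7],"angular": [0,0,0]}])

```text
time_s: 9.9
tcp_pos: [0.4413, -0.2701, 0.0588]
ee_rot: [[0.279, -0.96, -0.0], [-0.96, -0.279, 0.0], [-0.0, 0.0, -1.0]]
wrist_force: [0.4, 0.0, -0.5]
gripper_width: 0.265
gripper_force: 0.4
```

Call:
move_arm(series=[{"grip": 0,"xyz": [0,0,0],"angular": [0,0,0]},{"grip": 0,"xyz": [0,0,0],"angular": [0,0,0]},{"grip": 0,"xyz": [0,0,-10],"angular": [0,0,0]},{"grip": 0,"xyz": [0,0,-30],"angular": [0,0,0]},{"grip": 0,"xyz": [0,0,-60],"angular": [0,0,0]},{"grip": 0,"xyz": [0,0,-90],"angular": [0,0,0]},{"grip": 0,"xyz": [0,0,-90],"angular": [0,0,0]},{"grip": 0,"xyz": [0,0,-90],"angular": [0,0,0]}])

```text
time_s: 10.7
tcp_pos: [0.4406, -0.2698, 0.1488]
ee_rot: [[0.279, -0.96, 0.0], [-0.96, -0.279, 0.001], [-0.001, -0.0, -1.0]]
wrist_force: [0.4, 1.0, -4.6]
gripper_width: 0.25
gripper_force: 30.0
```

```bash
python3 go.py .483 -.0192 .15 -92.2; python3 -c "
from h import *
c=cap('scene');save(c,'a6.png',(215,140,325,240),5)"
```

```text
xyz [-228.8 -110.5   -0.9] ang [-2.000e-04  8.000e-04  3.206e-01]
10.7 [ 0.4406 -0.2698  0.1488] [ 0.4  1.  -4.6] 0.24968193532123925
```

View pics/a6.png

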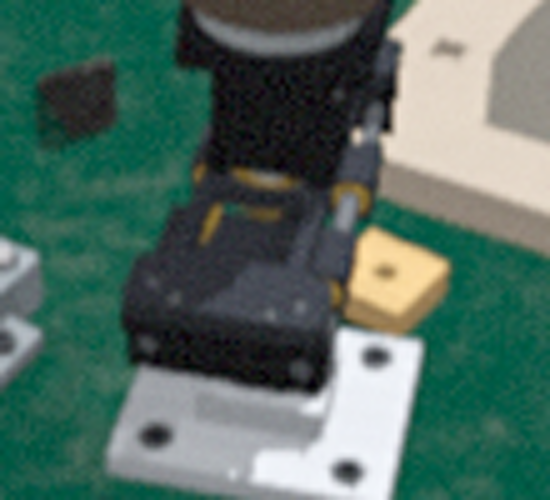

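The cover is lifted level; its holes are at crop (155,434), (347,471) and (376,356). I'll check the socket's offset from the TCP.

```bash
python3 - <<'E'
from h import *
c=cap('scene');P=onz(c,(np.array([[155,434],[347,471],[376,356]])+.5)/5+[214.5,139.5],.102)
print(P,(P[0]+P[2])/2); a=P[2]-P[1];b=P[0]-P[1];print(np.degrees([np.arctan2(a[1],a[0]),np.arctan2(-b[0],b[1])]),np.linalg.norm(a),np.linalg.norm(b))
E
```

```text
[[ 0.39537867 -0.23937802  0.102     ]
 [ 0.41781089 -0.32063379  0.102     ]
 [ 0.48686909 -0.30084226  0.102     ]] [ 0.44112388 -0.27011014  0.102     ]
[15.99188519 15.43319028] 0.071838292636205 0.08429534765120178
```

Call:
move_arm(series=[{"grip": 0,"xyz": [-20,-10,-1],"angular": [0,0,0.03]},{"grip": 0,"xyz": [-50,-24,-1],"angular": [0,0,0.07]},{"grip": 0,"xyz": [-85,-41,-1],"angular": [0,0,0.12]},{"grip": 0,"xyz": [-120,-58,-1],"angular": [0,0,0.17]},{"grip": 0,"xyz": [-155,-75,-1],"angular": [0,0,0.22]},{"grip": 0,"xyz": [-190,-92,-1],"angular": [0,0,0.27]},{"grip": 0,"xyz": [-215,-104,-1],"angular": [0,0,0.3]},{"grip": 0,"xyz": [-228.8,-110.5,-1],"angular": [0,0,0.32]},{"grip": 0,"xyz": [-228.8,-110.5,-1],"angular": [0,0,0.32]},{"grip": 0,"xyz": [-228.8,-110.5,-1],"angular": [0,0,0.32]}])

```text
time_s: 11.8
tcp_pos: [0.4824, -0.0197, 0.1485]
ee_rot: [[-0.036, -0.999, -0.003], [-0.999, 0.036, -0.001], [0.001, 0.003, -1.0]]
wrist_force: [-0.6, 0.3, -3.6]
gripper_width: 0.251
gripper_force: 30.0
```

```bash
python3 go.py .483 -.0193 .115 -92.2; python3 -c "
from h import *
c=cap('scene');save(c,'a7.png',(135,120,245,230),5)"
```

```text
xyz [-0.4 -0.6 33.5] ang [ 0.0034 -0.0009  0.0022]
11.8 [ 0.4824 -0.0197  0.1485] [-0.6  0.3 -3.6] 0.25081561876508296
```

View pics/a7.png

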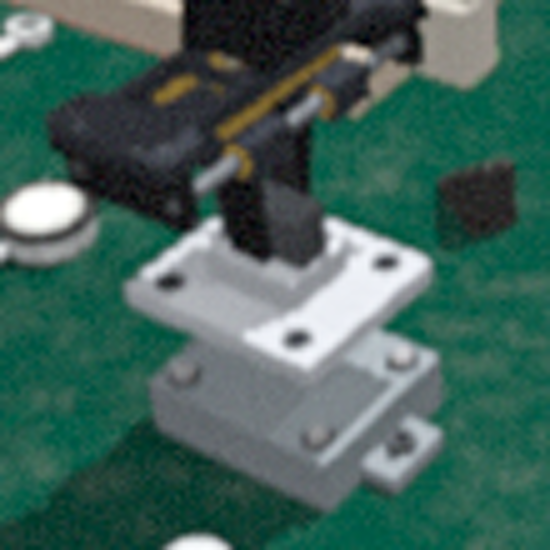

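The cover hovers above the fixture and looks aligned. Its holes are at crop (171,283), (296,339) and (385,262), with the plungers at (184,373), (318,434) and (403,356). I'll compute the relative offset from this one view.

```bash
python3 - <<'E'
from h import *
c=cap('scene');f=lambda p:(np.array(p)+.5)/5+[134.5,119.5]
A=onz(c,f([[171,283],[296,339],[385,262]]),.1017);B=onz(c,f([[184,373],[318,434],[403,356]]),.040)
for P in(A,B):
    a=P[2]-P[1];b=P[0]-P[1];print((P[0]+P[2])/2,np.degrees([np.arctan2(a[1],a[0]),np.arctan2(-b[0],b[1])]))
E
```

```text
[ 0.48189254 -0.02084265  0.1017    ] [-1.66335794 -2.43132043]
[ 0.48144941 -0.02239954  0.04      ] [-2.10079825 -1.45854306]
```

Aligned to within about 1 mm and 1°. Lowering gently past the dowel's top.

Call:
move_arm(series=[{"grip": 0,"xyz": [-0.2,-0.5,10],"angular": [0.002,0,0]},{"grip": 0,"xyz": [-0.2,-0.5,20],"angular": [0.002,0,0]},{"grip": 0,"xyz": [-0.2,-0.5,27],"angular": [0.002,0,0]},{"grip": 0,"xyz": [-0.2,-0.5,30],"angular": [0.002,0,0]},{"grip": 0,"xyz": [-0.2,-0.5,33],"angular": [0.002,0,0]},{"grip": 0,"xyz": [-0.2,-0.5,36],"angular": [0.002,0,0]},{"grip": 0,"xyz": [-0.2,-0.5,36],"angular": [0.002,0,0]}])

```text
time_s: 12.6
tcp_pos: [0.4838, -0.0194, 0.1136]
ee_rot: [[-0.037, -0.999, 0.002], [-0.999, 0.037, -0.0], [0.0, -0.002, -1.0]]
wrist_force: [0.4, 0.0, -3.5]
gripper_width: 0.252
gripper_force: 30.0
```

The cover is 5 mm over the dowel without contact. Going on down to the plungers.

Call:
move_arm(series=[{"grip": 0,"xyz": [0,0,4],"angular": [0,0,0]},{"grip": 0,"xyz": [0,0,8],"angular": [0,0,0]},{"grip": 0,"xyz": [0,0,11],"angular": [0,0,0]},{"grip": 0,"xyz": [0,0,14],"angular": [0,0,0]},{"grip": 0,"xyz": [0,0,15.5],"angular": [0,0,0]},{"grip": 0,"xyz": [0,0,15.5],"angular": [0,0,0]},{"grip": 0,"xyz": [0,0,15.5],"angular": [0,0,0]}])

```text
time_s: 13.3
tcp_pos: [0.4839, -0.0194, 0.0988]
ee_rot: [[-0.037, -0.999, 0.002], [-0.999, 0.037, -0.0], [0.0, -0.002, -1.0]]
wrist_force: [-1.6, 0.2, 1.7]
gripper_width: 0.253
gripper_force: 30.0
```

Now on the plungers. Next, pressing the last 6 mm.

Call:
move_arm(series=[{"grip": 0,"xyz": [0,0,2],"angular": [0,0,0]},{"grip": 0,"xyz": [0,0,4],"angular": [0,0,0]},{"grip": 0,"xyz": [0,0,6],"angular": [0,0,0]},{"grip": 0,"xyz": [0,0,7],"angular": [0,0,0]},{"grip": 0,"xyz": [0,0,7],"angular": [0,0,0]},{"grip": 0,"xyz": [0,0,7],"angular": [0,0,0]}])

```text
time_s: 13.9
tcp_pos: [0.484, -0.0194, 0.0928]
ee_rot: [[-0.036, -0.999, 0.002], [-0.999, 0.036, -0.0], [0.0, -0.002, -1.0]]
wrist_force: [-5.6, 2.4, 14.8]
gripper_width: 0.248
gripper_force: 30.0
```

Call:
move_arm(series=[{"grip": 0,"xyz": [0,0.4,0.5],"angular": [0,0,0]},{"grip": 0,"xyz": [0,0.4,0.5],"angular": [0,0,0]},{"grip": 0,"xyz": [0,0.4,0.5],"angular": [0,0,0]},{"grip": 0,"xyz": [0,0.4,0.5],"angular": [0,0,0]}])

```text
time_s: 14.3
tcp_pos: [0.484, -0.0194, 0.0928]
ee_rot: [[-0.036, -0.999, 0.003], [-0.999, 0.036, -0.001], [0.0, -0.003, -1.0]]
wrist_force: [-6.1, 2.5, 17.2]
gripper_width: 0.249
gripper_force: 30.0
```

```bash
python3 - <<'E'
from h import *
c=cap('scene');save(c,'a8.png',(135,120,245,230),5)
E
```

```text
(no output)
```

View pics/a8.png

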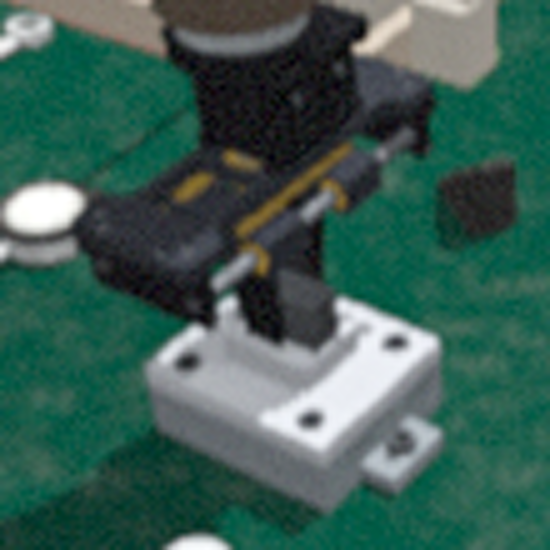

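The cover lies flush and in line on the fixture, with its holes at crop (187,360), (312,418) and (397,342). It is still gripped and pressed at about 17 N, so I'm handing in.

```bash
python3 -c "
from station import r;print(r.finish_job())"
```

```text
the job is handed in; nothing more can be done
None
```

The job is handed in (the call returned no verdict): the dowel is home in the fixture, and the cover sits over it, flush and in line, still gripped and pressed down at about 17 N at 14.3 s.

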